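# Take the piled gift boxes apart and pack them into their trays

### The arm

A 6-joint arm with a two-finger parallel gripper is mounted at the origin on the work surface. World frame = base frame: x ahead of the robot, y to its left, z up, the work surface at z = 0. Lengths are in mm, angles in rad, forces in N, time in s.
With the tool pointing down it reaches from about 250 to 725 mm from the base axis. Payload 4 kg.
Tool frame: the origin (TCP) lies at the very end of the fingers, on their centre line; the grasp point (between the pads) lies 19 mm behind it; z points along the fingers, y is the line along which they close (so a half turn about z gives the same grasp; the last joint's range is limited). The gripper opens to 85 mm and grips with 20 to 120 N. Pads are 22 mm wide; open, the fingers measure 114 mm over their backs; the gripper's body (76 mm by 85 mm) begins 54 mm behind the grasp point. The pads swing forward as they close: fully open they stand 13 mm farther back than shut.
Start: joints at [1.229, 0.241, 0.005, 1.335, 0, 1.571], TCP at [167.59, 471.077, 231.306] pointing down, gripper open.
Joint ranges: [-2.72, 2.72], [-1.05, 1.87], [-1.09, 1.28], [-1.99, 2.15], [-1.42, 1.44], [-3.14, 3.14]. Speed limits (rad/s): [2.79, 2.79, 3.14, 3.14, 3.14, 3.14].

### API

Orientations are given as [roll, pitch, yaw] about the fixed x, y, z axes, in that order (R = Rz(yaw) Ry(pitch) Rx(roll)).
In Python, from station import env, optics gives the robot as it stands.
- The arm moves only by the tool carry_out, never from a script. Its argument "series" is a list of rows, each a list of 7 numbers: the shift along the world's x, y, z normalised to -1 to 1, where 1 is 200 mm, then the turn, a rotation vector about the world's x, y, z normalised to -1 to 1, where 1 is 360 degrees, then the opening, from -1 (shut) to 1 (fully open). A call has 1 to 5 rows; each row is the pose to reach, as a shift and turn from the pose commanded when the call began, turning the shorter way round; what a row does not reach only later rows make up. A row lasts 1/8 s, in which the tool goes at most 62.5 mm and 10.7 degrees, less where a joint would pass 70% of its speed; a pose out of reach is approached as far as the arm can. A call with a number of a shift or a turn outside -1 to 1 is refused whole. A call with a gripper value outside its range is refused whole. The fingers move at their own pace and stop on an object; "squeeze" is the grip in N (left out, the last holds). Time passes only in rows, so rows that repeat a pose let the fingers close. It gives the time, the measured TCP pose, the force, the opening and the grip force at its end, in the units of the state.
- env.get_state(): the state, without advancing time (a new reading comes with each control period).
- optics.capture(name): name is "side" or "top"; returns the picture (420x560x3 uint8, blue, green, red); there is no depth.
- optics.camera_params(name): a dict with "camera_matrix" (3x3 intrinsics, pixels), "extrinsics" (4x4, takes a point from camera to world coordinates). Camera axes: x right, y up, looking along -z (the intrinsics and any distortion apply to the point x, -y, -z); pixel columns grow to the right and rows downward; lengths in mm; the calibration is good to about 2 mm. A picture is of the moment at which its call begins. camera_params takes no time and is no camera call.
- env.sign_off(): hands the job in; it is judged then, once.
Trained networks look in the newest picture that a camera, given by its name, has taken for a name from the list of things; names that differ only in an ending like _2 or _b are one class to them, and where a whole thing is asked for, a point or a joint stands for the part that bears it (a point fixed in the world has none). Each returns a list of dicts, best first, with "confidence" (0 to 1); they miss things now and then, are a little off and sometimes report something else, mostly with a low value. They report only what shows in the picture. A call takes as long as a camera call. They do not tell look-alikes from the thing itself.
- optics.silhouettes(camera, name): "region" (420x560 bool, what is visible of it) and "extent" ([left, top, width, height] in pixels, round what is visible of it).
The state is a dict: "time": time; "qpos": joint angles; "joint_vel": joint speeds; "joint_efforts": joint torques, N m; "eef_pos": TCP position; "ee_rot": TCP orientation; "ft_force": force on the tool from outside, world axes, zero at the start; "wrist_torque": the same for the moment, N m; "gripper_width": opening from 0.0 (shut) to 1.0 (fully open); "gripper_force": force on a finger pad.
Only numpy, scipy, OpenCV 4.12 (cv2) and the standard library are available. Lean on these libraries where they do the work, as an engineer would, in place of code of your own. Each camera call takes 0.05 s, during which the arm holds its last target. There are 200 camera calls.

### The job

Two piles of finished gift boxes stand on the packing table: take them apart and set each box upright and flat inside the lip of its own tray. In this order: the round box into the round tray, the oblong box into the oblong tray, the small square box centred on top of the oblong box once that lies in its tray, and last the hexagonal box into the hexagonal tray. Leave the glue bottle, the tape roll and the mug where they stand.

Things in the scene. Friction and masses are not known exactly. Their poses are not given: they have to be found in the camera images.
- round_box_mid (a point): Round (cylindrical) kraft-brown lidded rigid cardboard box with a dark border round the edge of its lid, diameter 46 mm, 46 mm tall, 55 to 115 g; stands upright on top of the oblong box at the start, within 22 mm of the middle of that box's length. Point: the centre of the box, 23 mm above its underside; z up.
- oblong_box_mid (a point): Oblong kraft-brown lidded rigid cardboard box with a dark border round the edge of its lid, 110 mm long (its x axis) x 50 mm wide (its y axis) x 56 mm tall, 125 to 255 g; stands on the table at the start and carries the round box. Point: its centre, 28 mm above its underside; z up.
- square_box_mid (a point): Small square kraft-brown lidded rigid cardboard box with a dark border round the edge of its lid, 40 x 40 mm (sides along its x and y axes), 46 mm tall, 55 to 115 g; stands on top of the hexagonal box at the start, within 12 mm of its middle. Point: its centre, 23 mm above its underside; z up.
- hex_box_mid (a point): Hexagonal kraft-brown lidded rigid cardboard box with a dark border round the edge of its lid, regular hexagon 62 mm across flats (72 mm over corners), 56 mm tall, 125 to 255 g; flat faces look along its x axis and every 60 degrees from there; stands on the table at the start and carries the small square box. Point: its centre, 28 mm above its underside; z up.
- round_tray: Round grey-board tray lying on the table, fixed; floor 2 mm thick, its lip 3 mm thick with its top 7 mm above the table (5 mm above the tray's floor); origin: centre of its underside, at table height. Inside diameter 66 mm.
- oblong_tray: Oblong rectangular grey-board tray lying on the table, fixed; floor 2 mm thick, its lip 3 mm thick with its top 7 mm above the table (5 mm above the tray's floor); origin: centre of its underside, at table height. Inside 130 mm (its x axis) x 70 mm (its y axis).
- hex_tray: Hexagonal grey-board tray lying on the table, fixed; floor 2 mm thick, its lip 3 mm thick with its top 7 mm above the table (5 mm above the tray's floor); origin: centre of its underside, at table height. Inside 80 mm across flats; flats look along its x axis and every 60 degrees from there, and are far enough apart that the hexagonal box fits at any yaw.
- glue_bottle: Bystander: white glue bottle with an orange cap, 48 mm diameter, 110 mm tall, on the table. Origin: centre of its underside.
- tape_roll: Bystander: amber roll of adhesive tape lying flat, 90 mm outer diameter, 25 mm high. Origin: centre of its underside.
- mug: Bystander: white mug, 76 mm diameter, 90 mm tall, with a handle. Origin: centre of its underside.
There are look-alikes about, which are no part of the job. What is shaped like the part that bears round_box_mid but pink is not meant. What is shaped like the part that bears hex_box_mid but purple or yellow is not meant.

How it is judged (in metres and radians):
On the way, in this order (a step that is already met when the one before it is completed fails the run):
1. the round box stands in the round tray (horizontal distance between round_box_mid and round_tray below 0.013 m and z of round_box_mid in the frame of round_tray below 0.0285 m and angle between round_box_mid's own z axis and vertical below 0.08 rad and linear speed of round_box below 0.02 m/s), for 0.2 s.
2. the oblong box lies flat in the oblong tray (horizontal distance between oblong_box_mid and oblong_tray below 0.016 m and z of oblong_box_mid in the frame of oblong_tray below 0.0335 m and angle between oblong_box_mid's own z axis and vertical below 0.08 rad and linear speed of oblong_box below 0.02 m/s), for 0.2 s.
3. the small square box stands centred on the oblong box, which is in its tray (all of step 2 and horizontal distance between square_box_mid and oblong_box_mid below 0.015 m and z of square_box_mid in the frame of oblong_box_mid between 0.047 and 0.055 m and angle between square_box_mid's own z axis and vertical below 0.08 rad and linear speed of square_box below 0.02 m/s), for 0.2 s.
4. the hexagonal box stands in the hexagonal tray (horizontal distance between hex_box_mid and hex_tray below 0.015 m and z of hex_box_mid in the frame of hex_tray below 0.0335 m and angle between hex_box_mid's own z axis and vertical below 0.08 rad and linear speed of hex_box below 0.02 m/s), for 0.2 s.
At the end, for the whole second after the job is handed in: All released, at rest, upright (tilt under 0.08 rad): round box flat in the round tray (centres within 13 mm), oblong box flat in the oblong tray (16 mm), hexagonal box flat in the hexagonal tray (15 mm), square box on the oblong box (centres within 15 mm horizontally) (all of step 1 and all of step 3 and all of step 4); the robot touches nothing.
It fails at once if the glue bottle is pushed away (more than 30 mm) (distance of glue_bottle from where it was at the start of the episode above 0.03 m).
It fails at once if the tape roll is pushed away (more than 30 mm) (distance of tape_roll from where it was at the start of the episode above 0.03 m).
It fails at once if the mug is pushed away (more than 30 mm) (distance of mug from where it was at the start of the episode above 0.03 m).
It also fails if it takes over 115 s, if anything falls off the work surface, if the arm or the gripper's body presses on something with over 40 N, if the wrist force passes 120 N, or if a joint passes its speed limit or range.

## Working session

There is one attempt and no reset: what is moved stays moved. The work goes in short steps, Python scripts to look and compute and a tool call to move; the robot and the scene stay as the last step left them, time stands still between calls to the robot, and variables do not carry over. Pictures are saved under pics/ and viewed, at most 14 in all, crops included, and the job is handed in when it is done.

Besides the shell and the picture viewer there is one more tool, called after "Request:" by a JSON object that holds its "name" and its "arguments". carry_out: Moves the arm, as the interface text tells. Scaled input: -1 to 1 covers 200 mm each way for a shift and 360 degrees each way for a turn. Its arguments: {"type":"object","properties":{"series":{"type":"array"},"squeeze":{"type":"number"}},"required":["series"]}

```bash
mkdir -p pics; ls; python3 - <<'E'
from station import env, optics
import cv2,numpy as np
for n in("side","top"):
    cv2.imwrite(f"pics/{n}0.png",optics.capture(n)); p=optics.camera_params(n); print(n,{k:np.round(v,3).tolist() if not isinstance(v,str) else v for k,v in p.items()})
print(env.get_state())
E
```

```text
pics
side {'camera_matrix': [[473.578, 0.0, 283.478], [0.0, 473.578, 208.532], [0.0, 0.0, 1.0]], 'extrinsics': [[0.894, 0.244, -0.376, 58.194], [-0.448, 0.46, -0.767, -957.919], [-0.014, 0.854, 0.521, 697.29], [0.0, 0.0, 0.0, 1.0]]}
top {'camera_matrix': [[400.815, 0.0, 274.494], [0.0, 400.815, 208.874], [0.0, 0.0, 1.0]], 'extrinsics': [[0.011, 0.991, -0.132, 381.449], [-1.0, 0.008, -0.019, -49.838], [-0.017, 0.133, 0.991, 1054.849], [0.0, 0.0, 0.0, 1.0]]}
{'time': 0.1, 'qpos': array([ 1.22901332e+00,  2.41323638e-01,  3.87606286e-03,  1.33524180e+00,
       -1.23147678e-05,  1.57075901e+00]), 'joint_vel': array([ 7.80313157e-04, -2.36463690e-03,  2.42125730e-03,  1.26836550e-03,
        1.06431386e-03, -9.22819599e-05]), 'joint_efforts': array([-1.67726998e-04, -3.73137689e+01,  2.53009737e+01,  1.08803992e-02,
       -4.53328255e-06, -1.31745691e-05]), 'eef_pos': array([167.39483424, 470.53708326, 230.51553241]), 'ee_rot': array([-3.13969960e+00,  1.22441010e-05,  2.79984699e+00]), 'ft_force': array([ 0.01997779,  0.65323675, -0.0317975 ]), 'wrist_torque': array([ 0.03577173, -0.03299567,  0.03868248]), 'gripper_force': 0.0, 'gripper_width': 1.0014210525739262}
```

View pics/side0.png

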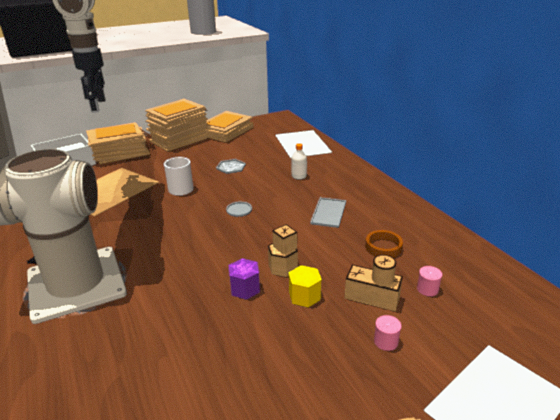

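View pics/top0.png

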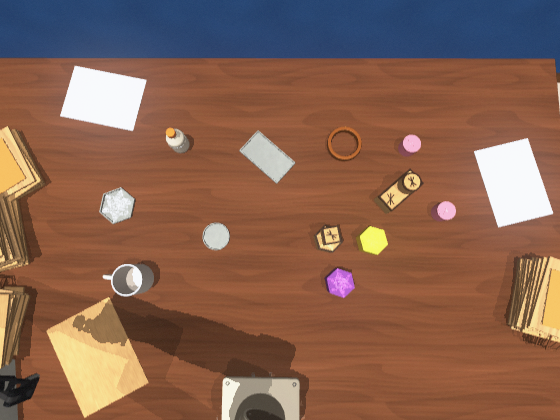

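The side view shows the round box (384,268) on the oblong box (373,288), and the square box (285,239) on the hex box (284,260). The top view shows the oblong pile at (401,191), the hex pile at (329,238), and the trays at (216,236) round, (267,157) oblong and (117,205) hex. The pink, purple and yellow things are look-alikes.

```bash
cat > h.py <<'E'
from station import env, optics
import cv2,numpy as np
from scipy.optimize import minimize
P={n:optics.camera_params(n) for n in("side","top")}
def proj(n,X):
    T=np.linalg.inv(P[n]["extrinsics"]);X=np.atleast_2d(X)
    c=X@T[:3,:3].T+T[:3,3];c=c*[1,-1,-1];u=c@np.array(P[n]["camera_matrix"]).T
    return u[:,:2]/u[:,2:]
def ray(n,uv,z):
    E=np.array(P[n]["extrinsics"]);d=np.linalg.inv(P[n]["camera_matrix"])@[*uv,1];d=E[:3,:3]@(d*[1,-1,-1])
    return E[:3,3]+d*(z-E[2,3])/d[2]
def poly(k):
    if k[0]=='c':a=np.arange(0,2*np.pi,.15);return k[1]*np.c_[np.cos(a),np.sin(a)]
    if k[0]=='h':a=np.pi/6+np.arange(6)*np.pi/3;return k[1]/np.cos(np.pi/6)*np.c_[np.cos(a),np.sin(a)]
    return np.array([[1,1],[1,-1],[-1,-1],[-1,1]])*np.array(k[1:])
S={'round_box_mid':(('c',23),46),'oblong_box_mid':(('r',55,25),56),'square_box_mid':(('r',20,20),46),'hex_box_mid':(('h',31),56),
 'round_tray':(('c',36),7),'oblong_tray':(('r',68,38),7),'hex_tray':(('h',43),7)}
K=4
def rend(n,name,x,y,w,z0,roi):
    k,h=S[name];p=poly(k)@np.array([[np.cos(w),np.sin(w)],[-np.sin(w),np.cos(w)]])+[x,y]
    X=np.r_[np.c_[p,np.full(len(p),z0)],np.c_[p,np.full(len(p),z0+h)]]
    q=(proj(n,X)-roi[:2]+.5)*K-.5
    m=np.zeros((roi[3]*K,roi[2]*K),np.uint8)
    cv2.fillConvexPoly(m,cv2.convexHull(np.round(q).astype(np.int32)),1);return m
def det(n,name,near):
    "near: world xyz guess"
    u=proj(n,near)[0];best=None
    for d in optics.silhouettes(n,name):
        l,t,w,h=d['extent'];e=np.hypot(l+w/2-u[0],t+h/2-u[1])
        if d['confidence']>.3 and e<22 and (best is None or e<best[0]):best=(e,d)
    return None if best is None else best[1]
def fit(name,g,z0,dets,over=None,w0s=(0,)):
    "over=(name,x,y,w,z0) box on top masking; dets {cam:det}"
    R={}
    for n,d in dets.items():
        if d is None:continue
        l,t,w,h=[int(v) for v in d['extent']];roi=np.array([l-15,t-15,w+30,h+30])
        M=np.zeros((roi[3],roi[2]),np.uint8)
        M=d['region'].astype(np.uint8)[max(0,t-15):t+h+15,max(0,l-15):l+w+15]
        roi=np.array([max(0,l-15),max(0,t-15),M.shape[1],M.shape[0]])
        M=cv2.resize(M,None,fx=K,fy=K,interpolation=cv2.INTER_NEAREST)
        o=rend(n,*over,roi) if over else None
        R[n]=(roi,M,o)
    def cost(v):
        s=0
        for n,(roi,M,o) in R.items():
            m=rend(n,name,v[0],v[1],v[2]/20,z0,roi)
            if o is not None:m=m&(1-o);A=M&(1-o)
            else:A=M
            s+=1-(m&A).sum()/max(1,(m|A).sum())
        return s/len(R)
    b=None
    for w0 in w0s:
        r=minimize(cost,[g[0],g[1],w0*20],method='Nelder-Mead',options=dict(initial_simplex=np.array([g[0],g[1],w0*20])+np.array([[0,0,0],[8,0,0],[0,8,0],[0,0,4]]),xatol=.1,fatol=1e-4))
        if b is None or r.fun<b.fun:b=r
    return np.round([b.x[0],b.x[1],b.x[2]/20,b.fun],3),list(R)
def find(name,g,z0,over=None,w0s=(0,),cams=("side","top")):
    d={n:det(n,name,[g[0],g[1],z0+S[name][1]/2]) for n in cams}
    if all(v is None for v in d.values()):return None,[]
    return fit(name,g,z0,d,over,w0s)
E
python3 - <<'E'
from h import *
W=np.arange(0,3.1,.4)
for n in("side","top"):optics.capture(n)
g={'round_tray':((216,236),4),'oblong_tray':((267,157),4),'hex_tray':((117,205),4),'round_box_mid':((412,181),102),'square_box_mid':((332,235),102)}
for k,(uv,z) in g.items():
    p=ray('top',uv,z)
    z0=56 if 'mid' in k else 0
    r=find(k,p,z0,w0s=W if 'round' not in k else (0,));print(k,p.round(),*r,flush=True)
    if k=='round_box_mid':print('oblong',*find('oblong_box_mid',ray('top',(401,191),56),0,(k,*r[0][:3],56) if r[0] is not None else None,W),flush=True)
    if k=='square_box_mid':print('hex',*find('hex_box_mid',ray('top',(329,238),56),0,(k,*r[0][:3],56) if r[0] is not None else None,(0,.3,.6,.9)))
for k,uv,z in(('glue',(177,141),60),('mug',(132,280),60),('tape',(344,143),20),('yellow',(373,240),56),('pink',(412,144),46),('pink2',(446,211),46),('purple',(340,283),56)):print(k,ray('top',uv,z).round())
E
```

```text
round_tray [449. 123.   4.] [ 4.48829e+02  1.22966e+02 -1.20000e-02  8.20000e-02] ['side', 'top']
oblong_tray [663.  -8.   4.] [ 6.64367e+02 -8.51000e+00  8.62000e-01  4.90000e-02] ['side', 'top']
hex_tray [529. 390.   4.] [5.27972e+02 3.91139e+02 2.46600e+00 6.90000e-02] ['side', 'top']
round_box_mid [ 579. -362.  102.] [ 5.78707e+02 -3.62079e+02  1.02000e-01  7.20000e-02] ['top']
oblong [ 5.66873e+02 -3.47132e+02  2.28400e+00  6.50000e-02] ['side', 'top']
square_box_mid [ 447. -169.  102.] [ 4.48698e+02 -1.67216e+02  2.14000e-01  8.90000e-02] ['side', 'top']
hex [ 4.41618e+02 -1.66122e+02  8.19000e-01  1.41000e-01] ['side', 'top']
glue [688. 222.  60.]
mug [335. 318.  60.]
tape [ 698. -213.   20.]
yellow [ 439. -276.   56.]
pink [ 688. -384.   46.]
pink2 [ 514. -463.   46.]
purple [ 333. -193.   56.]
```

Request:
{"name": "carry_out", "arguments": {"series": [[0.411, -0.833, 0, 0, 0, -0.0821, 1], [0.411, -0.833, 0, 0, 0, -0.0821, 1], [0.411, -0.833, 0, 0, 0, -0.0821, 1], [0.411, -0.833, 0, 0, 0, -0.0821, 1]], "squeeze": 30}}

```text
time: 1.4
eef_pos: [250.9, 301.3, 231.6]
ee_rot: [3.142, 0.001, 2.277]
ft_force: [0.2, 0.6, -0.1]
gripper_width: 1.002
gripper_force: 0.0
```

```bash
python3 -c "
from h import *
s=env.get_state();print(s['time'],s['qpos'],s['eef_pos'],s['ee_rot'])"
```

```text
1.4 [ 8.76752307e-01  2.62537578e-02 -2.45473641e-01  1.29916018e+00
 -5.65319866e-04  1.74143534e+00] [250.93818964 301.28303622 231.58638619] [3.14158658e+00 5.72604908e-04 2.27690964e+00]
```

Request:
{"name": "carry_out", "arguments": {"series": [[0.411, -0.833, 0, 0, 0, 0, 1], [0.411, -0.833, 0, 0, 0, 0, 1], [0.411, -0.833, 0, 0, 0, 0, 1]]}}

```text
time: 1.78
eef_pos: [332.9, 137.4, 231.7]
ee_rot: [3.14, 0.0, 2.287]
ft_force: [1.3, 0.4, -0.5]
gripper_width: 1.0
gripper_force: 0.0
```

Request:
{"name": "carry_out", "arguments": {"series": [[0.411, -0.833, 0, 0, 0, 0, 1], [0.411, -0.833, 0, 0, 0, 0, 1], [0.411, -0.833, 0, 0, 0, 0, 1]]}}

```text
time: 2.15
eef_pos: [415.6, -29.9, 231.6]
ee_rot: [3.14, 0.001, 2.285]
ft_force: [1.1, 0.9, 0.2]
gripper_width: 1.0
gripper_force: 0.0
```

Request:
{"name": "carry_out", "arguments": {"series": [[0.411, -0.833, 0, 0, 0, 0, 1], [0.411, -0.833, 0, 0, 0, 0, 1], [0.411, -0.833, 0, 0, 0, 0, 1]]}}

```text
time: 2.52
eef_pos: [498.1, -196.6, 231.2]
ee_rot: [3.141, 0.001, 2.285]
ft_force: [1.5, 1.1, -0.1]
gripper_width: 0.997
gripper_force: 0.0
```

Request:
{"name": "carry_out", "arguments": {"series": [[0.411, -0.833, -0.3, 0, 0, 0, 1], [0.411, -0.833, -0.3, 0, 0, 0, 1], [0.411, -0.833, -0.3, 0, 0, 0, 1], [0.411, -0.833, -0.3, 0, 0, 0, 1], [0.411, -0.833, -0.3, 0, 0, 0, 1]]}}

```text
time: 3.15
eef_pos: [578.9, -361.3, 169.9]
ee_rot: [-3.141, -0.002, 2.285]
ft_force: [-0.0, 0.1, 0.3]
gripper_width: 1.001
gripper_force: 0.0
```

Request:
{"name": "carry_out", "arguments": {"series": [[0, 0, -0.25, 0, 0, 0, 1], [0, 0, -0.515, 0, 0, 0, 1], [0, 0, -0.515, 0, 0, 0, 1], [0, 0, -0.515, 0, 0, 0, 1]]}}

```text
time: 3.65
eef_pos: [580.3, -361.6, 71.8]
ee_rot: [3.14, 0.004, 2.286]
ft_force: [-0.3, -0.5, 1.0]
gripper_width: 0.999
gripper_force: 0.0
```

Request:
{"name": "carry_out", "arguments": {"series": [[0, 0, 0, 0, 0, 0, -1], [0, 0, 0, 0, 0, 0, -1], [0, 0, 0, 0, 0, 0, -1], [0, 0, 0, 0, 0, 0, -1], [0, 0, 0, 0, 0, 0, -1]]}}

```text
time: 4.28
eef_pos: [579.6, -362.7, 70.7]
ee_rot: [3.14, 0.003, 2.284]
ft_force: [-1.4, -0.5, 6.1]
gripper_width: 0.53
gripper_force: 30.9
```

```bash
python3 -c "
from h import *
a=optics.capture('side')[170:370,270:470];b=optics.capture('top')[110:260,320:480]
cv2.imwrite('pics/g1.png',np.hstack([cv2.resize(a,(400,400)),cv2.resize(b,(400,400))]))
s=env.get_state();print(s['time'],s['eef_pos'],s['gripper_width'],s['gripper_force'])"
```

```text
4.375 [ 579.57200289 -362.67997991   70.66436199] 0.5259368694136123 30.873509645462036
```

View pics/g1.png

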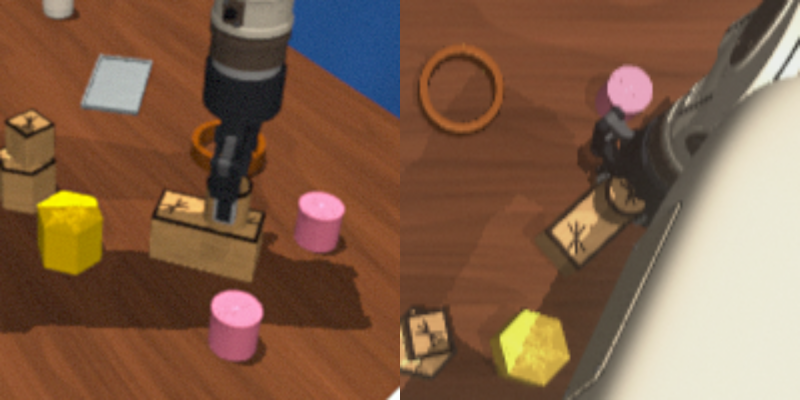

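Request:
{"name": "carry_out", "arguments": {"series": [[0, 0, 0.1, 0, 0, 0, -1], [0, 0, 0.3, 0, 0, 0, -1], [0, 0, 0.5, 0, 0, 0, -1]]}}

```text
time: 4.75
eef_pos: [578.2, -361.8, 168.9]
ee_rot: [-3.141, -0.001, 2.284]
ft_force: [0.6, -1.4, -0.1]
gripper_width: 0.525
gripper_force: 30.9
```

Request:
{"name": "carry_out", "arguments": {"series": [[-0.054, 0.202, 0, 0, 0, 0, -1], [-0.125, 0.47, 0, 0, 0, 0, -1], [-0.216, 0.808, 0, 0, 0, 0, -1], [-0.216, 0.808, 0, 0, 0, 0, -1]]}}

```text
time: 5.25
eef_pos: [533.5, -196.6, 168.3]
ee_rot: [-3.141, -0.003, 2.288]
ft_force: [0.9, -0.2, -0.2]
gripper_width: 0.528
gripper_force: 30.9
```

Request:
{"name": "carry_out", "arguments": {"series": [[-0.07, 0.27, 0, 0, 0, 0, -1], [-0.14, 0.54, 0, 0, 0, 0, -1], [-0.216, 0.808, 0, 0, 0, 0, -1], [-0.216, 0.808, 0, 0, 0, 0, -1]]}}

```text
time: 5.75
eef_pos: [491.6, -36.3, 168.7]
ee_rot: [3.141, -0.0, 2.289]
ft_force: [-0.0, -0.9, -0.9]
gripper_width: 0.527
gripper_force: 31.0
```

Request:
{"name": "carry_out", "arguments": {"series": [[-0.07, 0.27, 0, 0, 0, 0, -1], [-0.14, 0.54, 0, 0, 0, 0, -1], [-0.217, 0.808, 0, 0, 0, 0, -1], [-0.217, 0.808, 0, 0, 0, 0, -1], [-0.217, 0.808, 0, 0, 0, 0, -1]]}}

```text
time: 6.38
eef_pos: [449.8, 122.1, 168.5]
ee_rot: [3.141, 0.001, 2.283]
ft_force: [0.8, -0.1, -0.5]
gripper_width: 0.527
gripper_force: 31.0
```

Request:
{"name": "carry_out", "arguments": {"series": [[0, 0, -0.2, 0, 0, 0, -1], [0, 0, -0.4, 0, 0, 0, -1], [0, 0, -0.64, 0, 0, 0, -1], [0, 0, -0.64, 0, 0, 0, -1], [0, 0, -0.64, 0, 0, 0, -1]]}}

```text
time: 7.0
eef_pos: [450.3, 122.0, 41.5]
ee_rot: [3.14, 0.001, 2.282]
ft_force: [0.3, -0.2, 0.8]
gripper_width: 0.531
gripper_force: 31.2
```

```bash
python3 -c "
from h import *
a=optics.capture('side');b=optics.capture('top')
s=env.get_state();print(s['time'],s['eef_pos'],s['gripper_width'],s['gripper_force'])
z=s['eef_pos'][2]-14.7
print(find('round_box_mid',s['eef_pos'],z,cams=('side',)),find('round_box_mid',s['eef_pos'],z,cams=('top',)))
u=proj('side',[449,123,20])[0].astype(int);a=a[u[1]-70:u[1]+50,u[0]-60:u[0]+60]
u=proj('top',[449,123,20])[0].astype(int);b=b[u[1]-60:u[1]+60,u[0]-60:u[0]+60]
cv2.imwrite('pics/p1.png',np.hstack([cv2.resize(a,(400,400)),cv2.resize(b,(400,400))]))"
```

```text
7.1 [451.06460581 122.78558122  42.39431854] 0.5281395665212336 31.218552589416504
(array([4.48795e+02, 1.21526e+02, 7.20000e-02, 3.84000e-01]), ['side']) (None, [])
```

View pics/p1.png

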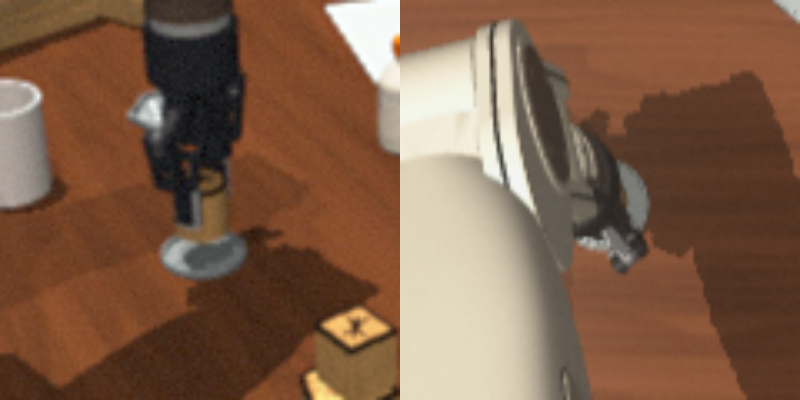

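Request:
{"name": "carry_out", "arguments": {"series": [[0, 0, -0.05, 0, 0, 0, -1], [0, 0, -0.1, 0, 0, 0, -1], [0, 0, -0.117, 0, 0, 0, -1], [0, 0, -0.117, 0, 0, 0, -1]]}}

```text
time: 7.7
eef_pos: [448.0, 122.8, 16.7]
ee_rot: [-3.14, -0.001, 2.284]
ft_force: [-1.0, -1.4, 2.8]
gripper_width: 0.527
gripper_force: 31.5
```

Contact is light; release and rise.

Request:
{"name": "carry_out", "arguments": {"series": [[0, 0, 0, 0, 0, 0, 1], [0, 0, 0, 0, 0, 0, 1], [0, 0, 0, 0, 0, 0, 1], [0, 0, 0, 0, 0, 0, 1], [0, 0, 0.05, 0, 0, 0, 1]]}}

```text
time: 8.32
eef_pos: [448.0, 122.7, 26.6]
ee_rot: [-3.14, -0.001, 2.284]
ft_force: [-0.6, -0.4, 1.0]
gripper_width: 1.001
gripper_force: 0.0
```

Request:
{"name": "carry_out", "arguments": {"series": [[0, 0, 0.25, 0, 0, 0, 1], [0, 0, 0.5, 0, 0, 0, 1], [0, 0, 0.7, 0, 0, 0, 1]]}}

```text
time: 8.7
eef_pos: [449.3, 123.0, 169.8]
ee_rot: [3.139, 0.001, 2.284]
ft_force: [0.8, 0.1, 0.1]
gripper_width: 1.0
gripper_force: 0.0
```

Request:
{"name": "carry_out", "arguments": {"series": [[0.2, -0.8, 0, 0, 0, 0, 1], [0.2, -0.8, 0, 0, 0, 0, 1], [0.2, -0.8, 0, 0, 0, 0, 1], [0.2, -0.8, 0, 0, 0, 0, 1]]}}

```text
time: 9.2
eef_pos: [489.4, -39.6, 167.6]
ee_rot: [3.141, 0.001, 2.279]
ft_force: [0.3, 0.7, 0.7]
gripper_width: 0.996
gripper_force: 0.0
```

```bash
python3 -c "
from h import *
a=optics.capture('side');b=optics.capture('top')
s=env.get_state();print(s['time'],s['eef_pos'],s['gripper_width'],s['gripper_force'])
for c in ('side','top'):
  print(find('round_box_mid',(449,122),2,cams=(c,)),find('oblong_box_mid',(567,-347),0,w0s=(2.28,),cams=(c,)))"
```

```text
9.3 [488.60687025 -37.2664055  167.2625004 ] 1.0021228228998194 0.0
(array([4.45472e+02, 1.24739e+02, 3.30000e-02, 7.10000e-02]), ['side']) (array([ 5.66745e+02, -3.46537e+02,  2.30100e+00,  3.80000e-02]), ['side'])
(array([4.47843e+02, 1.25658e+02, 1.22000e-01, 1.01000e-01]), ['top']) (array([ 5.67330e+02, -3.47759e+02,  2.29400e+00,  4.80000e-02]), ['top'])
```

Request:
{"name": "carry_out", "arguments": {"series": [[0.195, -0.775, 0, 0, 0, 0, 1], [0.195, -0.775, 0, 0, 0, 0, 1], [0.195, -0.775, 0, 0, 0, 0, 1]]}}

```text
time: 9.88
eef_pos: [528.5, -193.6, 167.0]
ee_rot: [3.141, 0.001, 2.284]
ft_force: [0.0, 0.6, -1.3]
gripper_width: 1.003
gripper_force: 0.0
```

Request:
{"name": "carry_out", "arguments": {"series": [[0.195, -0.775, 0, 0, 0, 0.001, 1], [0.195, -0.775, 0, 0, 0, 0.001, 1], [0.195, -0.775, 0, 0, 0, 0.001, 1], [0.195, -0.775, 0, 0, 0, 0.001, 1], [0.195, -0.775, 0, 0, 0, 0.001, 1]]}}

```text
time: 10.5
eef_pos: [566.8, -345.7, 166.5]
ee_rot: [-3.142, -0.001, 2.292]
ft_force: [-0.4, -0.0, 0.7]
gripper_width: 1.002
gripper_force: 0.0
```

Request:
{"name": "carry_out", "arguments": {"series": [[0, 0, -0.2, 0, 0, 0, 1], [0, 0, -0.4, 0, 0, 0, 1], [0, 0, -0.6, 0, 0, 0, 1], [0, 0, -0.715, 0, 0, 0, 1], [0, 0, -0.715, 0, 0, 0, 1]]}}

```text
time: 11.12
eef_pos: [565.2, -344.0, 21.9]
ee_rot: [-3.14, -0.005, 2.293]
ft_force: [-0.7, -0.0, -0.1]
gripper_width: 1.001
gripper_force: 0.0
```

Request:
{"name": "carry_out", "arguments": {"series": [[0, 0, 0, 0, 0, 0, -1], [0, 0, 0, 0, 0, 0, -1], [0, 0, 0, 0, 0, 0, -1], [0, 0, 0, 0, 0, 0, -1], [0, 0, 0, 0, 0, 0, -1]], "squeeze": 45}}

```text
time: 11.75
eef_pos: [568.1, -347.8, 26.3]
ee_rot: [3.14, 0.004, 2.29]
ft_force: [-0.6, 1.5, 6.1]
gripper_width: 0.575
gripper_force: 49.3
```

Request:
{"name": "carry_out", "arguments": {"series": [[0, 0, 0.1, 0, 0, 0, -1], [0, 0, 0.3, 0, 0, 0, -1], [0, 0, 0.5, 0, 0, 0, -1]]}}

```text
time: 12.12
eef_pos: [566.2, -346.9, 124.3]
ee_rot: [-3.141, -0.002, 2.29]
ft_force: [-0.2, 0.6, -0.4]
gripper_width: 0.576
gripper_force: 48.3
```

Request:
{"name": "carry_out", "arguments": {"series": [[0.06, 0.2, 0, 0, 0, -0.025, -1], [0.12, 0.42, 0, 0, 0, -0.05, -1], [0.18, 0.63, 0, 0, 0, -0.08, -1], [0.244, 0.8465, 0, 0, 0, -0.114, -1], [0.244, 0.8465, 0, 0, 0, -0.114, -1]]}}

```text
time: 12.75
eef_pos: [616.2, -174.2, 123.7]
ee_rot: [-3.141, -0.001, 1.578]
ft_force: [-0.8, -1.1, -2.5]
gripper_width: 0.575
gripper_force: 48.4
```

Request:
{"name": "carry_out", "arguments": {"series": [[0.06, 0.2, 0, 0, 0, -0.03, -1], [0.12, 0.42, 0, 0, 0, -0.06, -1], [0.18, 0.63, 0, 0, 0, -0.09, -1], [0.244, 0.8465, 0, 0, 0, -0.1135, -1], [0.244, 0.8465, 0, 0, 0, -0.1135, -1]]}}

```text
time: 13.38
eef_pos: [664.9, -5.9, 123.5]
ee_rot: [-3.141, -0.0, 0.865]
ft_force: [-0.2, -0.2, -2.4]
gripper_width: 0.579
gripper_force: 48.4
```

Request:
{"name": "carry_out", "arguments": {"series": [[0, 0, -0.2, 0, 0, 0, -1], [0, 0, -0.36, 0, 0, 0, -1], [0, 0, -0.36, 0, 0, 0, -1], [0, 0, -0.36, 0, 0, 0, -1]]}}

```text
time: 13.88
eef_pos: [665.1, -9.7, 53.1]
ee_rot: [3.14, -0.001, 0.86]
ft_force: [0.8, -0.8, -1.9]
gripper_width: 0.575
gripper_force: 48.3
```

```bash
python3 -c "
from h import *
a=optics.capture('side');b=optics.capture('top')
s=env.get_state();print(s['time'],s['eef_pos'],s['ee_rot'],s['gripper_width'],s['gripper_force'])
z=s['eef_pos'][2]-25
for c in ('side','top'): print(find('oblong_box_mid',s['eef_pos'],z,w0s=(.86,),cams=(c,)))
u=proj('side',[664,-8,20])[0].astype(int);a=a[u[1]-60:u[1]+40,u[0]-50:u[0]+50]
u=proj('top',[664,-8,20])[0].astype(int);b=b[u[1]-50:u[1]+50,u[0]-50:u[0]+50]
cv2.imwrite('pics/p2.png',np.hstack([cv2.resize(a,(400,400)),cv2.resize(b,(400,400))]))"
```

```text
13.975 [665.95813045  -9.2043096   54.16586274] [ 3.13852693e+00 -2.36564355e-03  8.60363181e-01] 0.5771313664525313 48.26354205608368
(array([ 6.60729e+02, -1.23510e+01,  8.77000e-01,  9.50000e-02]), ['side'])
(None, [])
```

View pics/p2.png

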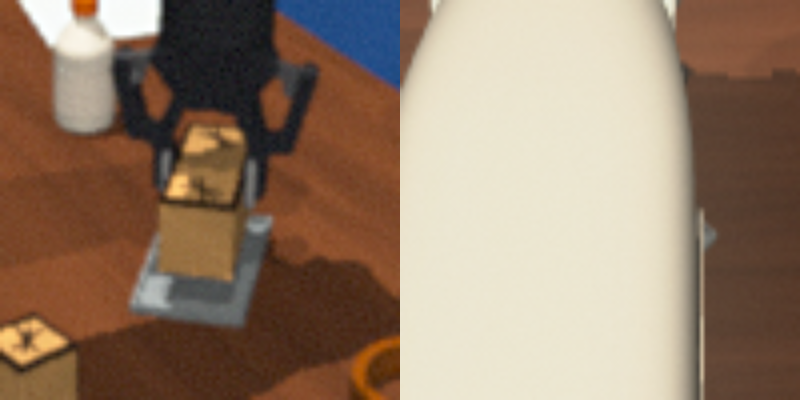

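Request:
{"name": "carry_out", "arguments": {"series": [[0.01, 0.01, -0.05, 0, 0, 0, -1], [0.01, 0.01, -0.1, 0, 0, 0, -1], [0.01, 0.01, -0.13, 0, 0, 0, -1], [0.01, 0.01, -0.13, 0, 0, 0, -1]]}}

```text
time: 14.58
eef_pos: [666.1, -6.2, 29.2]
ee_rot: [3.142, -0.001, 0.861]
ft_force: [-6.1, -0.6, 17.2]
gripper_width: 0.579
gripper_force: 50.9
```

Request:
{"name": "carry_out", "arguments": {"series": [[0, 0, 0.005, 0, 0, 0, -1], [0, 0, 0.005, 0, 0, 0, 1], [0, 0, 0.005, 0, 0, 0, 1], [0, 0, 0.005, 0, 0, 0, 1], [0, 0, 0.005, 0, 0, 0, 1]]}}

```text
time: 15.2
eef_pos: [666.2, -6.5, 26.4]
ee_rot: [-3.141, 0.0, 0.861]
ft_force: [0.2, 0.6, -1.2]
gripper_width: 1.002
gripper_force: 0.0
```

Request:
{"name": "carry_out", "arguments": {"series": [[0, 0, 0.2, 0, 0, 0, 1], [0, 0, 0.5, 0, 0, 0, 1], [0, 0, 0.75, 0, 0, 0, 1], [0, 0, 0.75, 0, 0, 0, 1]]}}

```text
time: 15.7
eef_pos: [669.7, -6.6, 183.2]
ee_rot: [3.133, -0.007, 0.861]
ft_force: [0.8, 0.4, 0.1]
gripper_width: 1.002
gripper_force: 0.0
```

Request:
{"name": "carry_out", "arguments": {"series": [[-0.45, -0.7, 0, 0, 0, 0, 1], [-0.45, -0.7, 0, 0, 0, 0, 1], [-0.45, -0.7, 0, 0, 0, 0, 1], [-0.45, -0.7, 0, 0, 0, 0, 1]]}}

```text
time: 16.2
eef_pos: [574.0, -149.0, 175.8]
ee_rot: [-3.139, 0.002, 0.856]
ft_force: [0.3, 0.5, 0.2]
gripper_width: 1.001
gripper_force: 0.0
```

```bash
python3 -c "
from h import *
a=optics.capture('side');b=optics.capture('top')
s=env.get_state();print(s['time'],s['eef_pos'],s['ee_rot'],s['gripper_width'],s['gripper_force'])
W=(.1,.5,1.,1.5)
for c in ('side','top'):
  print(find('oblong_box_mid',(664,-8),2,w0s=(.86,),cams=(c,)));r=find('square_box_mid',(448.7,-167.2),56,w0s=W,cams=(c,));print(r)
  if r[1]: print(find('hex_box_mid',(441.6,-166),0,('square_box_mid',*r[0][:3],56),(0,.3,.6,.9),cams=(c,)))
cv2.imwrite('pics/p3.png',np.hstack([cv2.resize(a[100:300,220:420],(400,400)),cv2.resize(b[120:270,230:380],(400,400))]))"
```

```text
16.3 [ 575.98252422 -146.62481786  176.03406932] [-3.14024452e+00  8.70731898e-05  8.59775398e-01] 1.0016863658804884 0.0
(array([ 6.65104e+02, -7.72000e+00,  8.50000e-01,  6.50000e-02]), ['side'])
(array([ 4.47500e+02, -1.65871e+02,  8.40000e-02,  4.70000e-02]), ['side'])
(array([ 4.43950e+02, -1.59241e+02,  7.49000e-01,  9.50000e-02]), ['side'])
(array([ 6.68763e+02, -6.04300e+00,  8.81000e-01,  6.10000e-02]), ['top'])
(None, [])
```

View pics/p3.png

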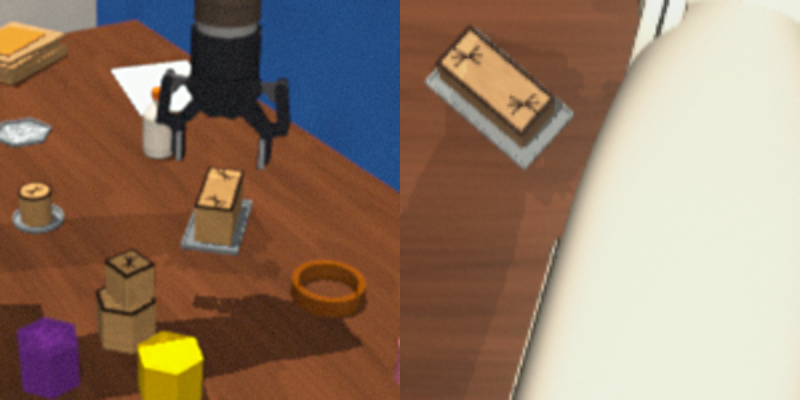

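```bash
python3 -c "
from h import *
a=cv2.imread('pics/top0.png')[208:268,300:360];a=cv2.resize(a,(540,540),interpolation=cv2.INTER_CUBIC)
for w,c in((.084,(0,0,255)),(.214,(0,255,0))):
  p=poly(('r',20,20))@np.array([[np.cos(w),np.sin(w)],[-np.sin(w),np.cos(w)]])+[448.5,-167]
  q=(proj('top',np.c_[p,np.full(4,102)])-[300,208]+.5)*9-.5
  cv2.polylines(a,[np.round(q).astype(np.int32)],True,c,1)
for w,c in((.749,(255,0,0)),):
  p=poly(('h',31))@np.array([[np.cos(w),np.sin(w)],[-np.sin(w),np.cos(w)]])+[442,-163]
  q=(proj('top',np.c_[p,np.full(6,56)])-[300,208]+.5)*9-.5
  cv2.polylines(a,[np.round(q).astype(np.int32)],True,c,1)
cv2.imwrite('pics/sq.png',a)"
```

```text
(no output)
```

View pics/sq.png

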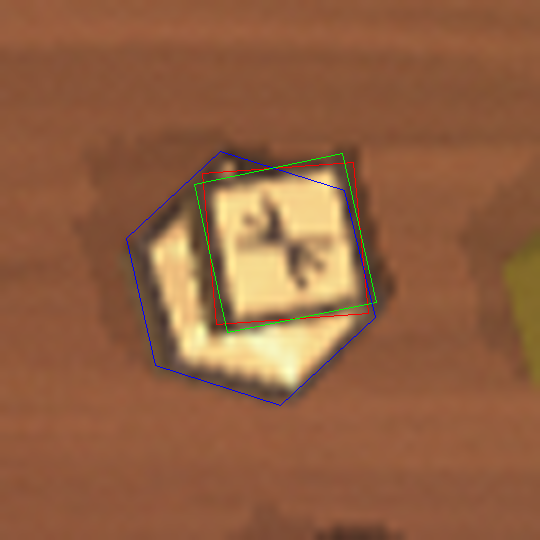

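Request:
{"name": "carry_out", "arguments": {"series": [[-0.645, -0.105, 0, 0, 0, 0.145, 1], [-0.645, -0.105, 0, 0, 0, 0.145, 1], [-0.645, -0.105, 0, 0, 0, 0.145, 1], [-0.645, -0.105, 0, 0, 0, 0.145, 1], [-0.645, -0.105, 0, 0, 0, 0.145, 1]]}}

```text
time: 17.18
eef_pos: [447.7, -167.0, 177.1]
ee_rot: [3.141, 0.0, 1.778]
ft_force: [0.9, -0.3, 0.8]
gripper_width: 0.995
gripper_force: 0.0
```

Request:
{"name": "carry_out", "arguments": {"series": [[0, 0, 0, 0, 0, 0, 1], [0, 0, -0.25, 0, 0, 0, 1], [0, 0, -0.535, 0, 0, 0, 1], [0, 0, -0.535, 0, 0, 0, 1], [0, 0, -0.535, 0, 0, 0, 1]]}}

```text
time: 17.8
eef_pos: [448.6, -167.7, 71.4]
ee_rot: [3.14, 0.001, 1.771]
ft_force: [0.2, -0.5, -0.0]
gripper_width: 1.001
gripper_force: 0.0
```

Request:
{"name": "carry_out", "arguments": {"series": [[0, 0, 0, 0, 0, 0, -1], [0, 0, 0, 0, 0, 0, -1], [0, 0, 0, 0, 0, 0, -1], [0, 0, 0, 0, 0, 0, -1], [0, 0, 0, 0, 0, 0, -1]], "squeeze": 30}}

```text
time: 18.42
eef_pos: [448.4, -168.0, 71.4]
ee_rot: [3.139, 0.002, 1.772]
ft_force: [-1.1, 0.0, 7.0]
gripper_width: 0.462
gripper_force: 31.1
```

Request:
{"name": "carry_out", "arguments": {"series": [[0, 0, 0.1, 0, 0, 0, -1], [0, 0, 0.3, 0, 0, 0, -1], [0, 0, 0.5, 0, 0, 0, -1]]}}

```text
time: 18.8
eef_pos: [446.8, -167.3, 170.7]
ee_rot: [-3.141, -0.001, 1.772]
ft_force: [0.0, 0.4, -0.9]
gripper_width: 0.461
gripper_force: 30.6
```

Request:
{"name": "carry_out", "arguments": {"series": [[0.18, 0.13, 0, 0, 0, 0, -1], [0.36, 0.26, 0, 0, 0, 0, -1], [0.5475, 0.401, 0, 0, 0, 0, -1]]}}

```text
time: 19.18
eef_pos: [557.7, -86.8, 170.2]
ee_rot: [3.141, 0.0, 1.771]
ft_force: [-0.5, -0.6, -0.9]
gripper_width: 0.465
gripper_force: 30.7
```

Request:
{"name": "carry_out", "arguments": {"series": [[0.18, 0.13, 0, 0, 0, 0, -1], [0.36, 0.26, 0, 0, 0, 0, -1], [0.5475, 0.401, 0, 0, 0, 0, -1], [0.5475, 0.401, 0, 0, 0, 0, -1]]}}

```text
time: 19.68
eef_pos: [667.9, -4.6, 168.0]
ee_rot: [-3.141, -0.001, 1.775]
ft_force: [-0.2, -0.7, -1.1]
gripper_width: 0.464
gripper_force: 31.0
```

Request:
{"name": "carry_out", "arguments": {"series": [[0, 0, -0.2, 0, 0, 0, -1], [0, 0, -0.4, 0, 0, 0, -1], [0, 0, -0.44, 0, 0, 0, -1], [0, 0, -0.44, 0, 0, 0, -1]]}}

```text
time: 20.18
eef_pos: [666.0, -7.6, 82.2]
ee_rot: [-3.141, -0.0, 1.771]
ft_force: [-0.8, -0.4, -1.4]
gripper_width: 0.463
gripper_force: 30.9
```

```bash
python3 -c "
from h import *
a=optics.capture('side');b=optics.capture('top')
s=env.get_state();print(s['time'],s['eef_pos'],s['ee_rot'],s['gripper_width'],s['gripper_force'])
for c in ('side','top'):
  print(find('square_box_mid',s['eef_pos'],s['eef_pos'][2]-15,w0s=(.2,),cams=(c,)),find('hex_box_mid',(444,-166),0,w0s=(.3,.8),cams=(c,)))
cv2.imwrite('pics/p4.png',cv2.resize(a[130:250,270:390],(480,480)))"
```

```text
20.275 [667.67571173  -7.45581229  84.21914272] [3.13809371e+00 7.79048800e-04 1.77145532e+00] 0.4636293138614117 30.910611748695374
(array([ 6.69278e+02, -1.40000e+01,  1.00200e+00,  2.84000e-01]), ['side']) (array([ 4.41832e+02, -1.65535e+02,  8.35000e-01,  5.00000e-02]), ['side'])
(None, []) (array([ 4.44837e+02, -1.65710e+02,  8.54000e-01,  4.20000e-02]), ['top'])
```

View pics/p4.png

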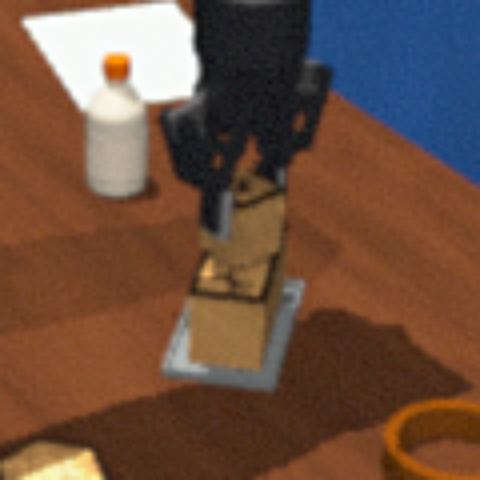

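Request:
{"name": "carry_out", "arguments": {"series": [[0, 0, -0.025, 0, 0, 0, -1], [0, 0, -0.045, 0, 0, 0, -1], [0, 0, -0.05, 0, 0, 0, -1], [0, 0, -0.05, 0, 0, 0, -1]]}}

```text
time: 20.98
eef_pos: [666.4, -7.1, 74.3]
ee_rot: [3.14, 0.0, 1.772]
ft_force: [-4.3, 0.1, 10.8]
gripper_width: 0.463
gripper_force: 32.2
```

Request:
{"name": "carry_out", "arguments": {"series": [[0, 0, 0.003, 0, 0, 0, -1], [0, 0, 0.005, 0, 0, 0, 1], [0, 0, 0.005, 0, 0, 0, 1], [0, 0, 0.005, 0, 0, 0, 1], [0, 0, 0.005, 0, 0, 0, 1]]}}

```text
time: 21.6
eef_pos: [666.2, -7.1, 72.5]
ee_rot: [-3.141, -0.0, 1.772]
ft_force: [0.8, 0.6, -0.3]
gripper_width: 1.003
gripper_force: 0.0
```

Request:
{"name": "carry_out", "arguments": {"series": [[0, 0, 0.1, 0, 0, 0, 1], [0, 0, 0.3, 0, 0, 0, 1], [0, 0, 0.5, 0, 0, 0, 1], [0, 0, 0.5, 0, 0, 0, 1]]}}

```text
time: 22.1
eef_pos: [669.0, -7.1, 177.6]
ee_rot: [3.133, 0.002, 1.772]
ft_force: [0.2, -0.8, -0.0]
gripper_width: 1.001
gripper_force: 0.0
```

Request:
{"name": "carry_out", "arguments": {"series": [[-0.557, -0.3965, 0, 0, 0, -0.03, 1], [-0.557, -0.3965, 0, 0, 0, -0.03, 1], [-0.557, -0.3965, 0, 0, 0, -0.03, 1], [-0.557, -0.3965, 0, 0, 0, -0.03, 1]]}}

```text
time: 22.6
eef_pos: [554.8, -86.8, 172.8]
ee_rot: [3.141, -0.0, 1.582]
ft_force: [0.3, 0.2, 0.1]
gripper_width: 1.0
gripper_force: 0.0
```

```bash
python3 -c "
from h import *
a=optics.capture('side');b=optics.capture('top')
s=env.get_state();print(s['time'],s['eef_pos'],s['ee_rot'],s['gripper_width'],s['gripper_force'])
for c in ('side','top'):
  r=find('square_box_mid',(666,-7),58,w0s=(.2,.86),cams=(c,));print(r,find('hex_box_mid',(444,-166),0,w0s=(.3,.8),cams=(c,)))
  if r[1]: print(find('oblong_box_mid',(666,-8),2,('square_box_mid',*r[0][:3],58),(.86,),cams=(c,)))
cv2.imwrite('pics/p5.png',np.hstack([cv2.resize(a[130:230,270:370],(400,400)),cv2.resize(b[110:210,217:317],(400,400))]))"
```

```text
22.7 [556.39111012 -85.93880552 172.96342358] [ 3.14008924e+00 -1.67318882e-04  1.58406528e+00] 0.9947911014886874 0.0
(array([ 6.66372e+02, -5.38300e+00,  2.19000e-01,  4.20000e-02]), ['side']) (array([ 4.42713e+02, -1.63696e+02,  8.91000e-01,  6.30000e-02]), ['side'])
(array([ 6.66552e+02, -4.41700e+00,  8.63000e-01,  5.60000e-02]), ['side'])
(array([ 6.67612e+02, -1.31100e+00,  1.94000e-01,  2.97000e-01]), ['top']) (None, [])
(array([ 6.70672e+02, -4.72700e+00,  9.15000e-01,  5.07000e-01]), ['top'])
```

View pics/p5.png

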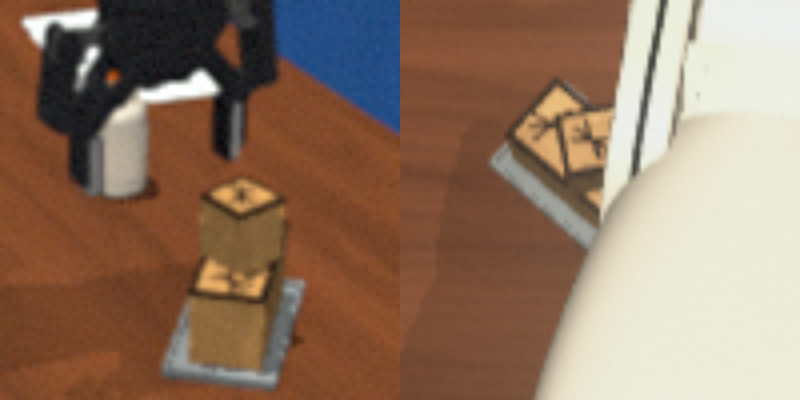

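Request:
{"name": "carry_out", "arguments": {"series": [[-0.5575, -0.3945, 0, 0, 0, -0.0325, 1], [-0.5575, -0.3945, 0, 0, 0, -0.0325, 1], [-0.5575, -0.3945, 0, 0, 0, -0.0325, 1], [-0.5575, -0.3945, 0, 0, 0, -0.0325, 1], [-0.5575, -0.3945, -0.2, 0, 0, -0.0325, 1]]}}

```text
time: 23.62
eef_pos: [448.3, -166.1, 135.6]
ee_rot: [3.132, 0.001, 1.38]
ft_force: [1.1, 0.1, 0.2]
gripper_width: 1.001
gripper_force: 0.0
```

Request:
{"name": "carry_out", "arguments": {"series": [[0, 0, -0.2, 0, 0, 0, 1], [0, 0, -0.35, 0, 0, 0, 1], [0, 0, -0.45, 0, 0, 0, 1], [0, 0, -0.545, 0, 0, 0, 1], [0, 0, -0.545, 0, 0, 0, 1]]}}

```text
time: 24.25
eef_pos: [443.8, -164.0, 22.5]
ee_rot: [-3.139, -0.001, 1.381]
ft_force: [0.2, -0.1, 0.6]
gripper_width: 1.001
gripper_force: 0.0
```

Request:
{"name": "carry_out", "arguments": {"series": [[0, 0, 0, 0, 0, 0, -1], [0, 0, 0, 0, 0, 0, -1], [0, 0, 0, 0, 0, 0, -1], [0, 0, 0, 0, 0, 0, -1]], "squeeze": 45}}

```text
time: 24.75
eef_pos: [444.8, -165.5, 25.0]
ee_rot: [3.139, -0.0, 1.379]
ft_force: [1.1, 1.4, 4.7]
gripper_width: 0.717
gripper_force: 50.2
```

Request:
{"name": "carry_out", "arguments": {"series": [[0, 0, 0.1, 0, 0, 0, -1], [0, 0, 0.3, 0, 0, 0, -1], [0, 0, 0.6, 0, 0, 0, -1], [0, 0, 0.6, 0, 0, 0, -1]]}}

```text
time: 25.25
eef_pos: [446.7, -166.7, 148.5]
ee_rot: [3.132, 0.002, 1.379]
ft_force: [-0.3, -0.1, -2.1]
gripper_width: 0.716
gripper_force: 49.6
```

Request:
{"name": "carry_out", "arguments": {"series": [[0.035, 0.23, 0, 0, 0, 0.01, -1], [0.07, 0.47, 0, 0, 0, 0.02, -1], [0.105, 0.7, 0, 0, 0, 0.03, -1], [0.141, 0.927, 0, 0, 0, 0.03, -1]]}}

```text
time: 25.75
eef_pos: [470.6, 21.3, 142.5]
ee_rot: [-3.139, 0.0, 1.568]
ft_force: [0.8, -0.4, -0.7]
gripper_width: 0.718
gripper_force: 49.5
```

Request:
{"name": "carry_out", "arguments": {"series": [[0.035, 0.23, 0, 0, 0, 0.01, -1], [0.07, 0.47, 0, 0, 0, 0.02, -1], [0.105, 0.7, 0, 0, 0, 0.03, -1], [0.141, 0.927, 0, 0, 0, 0.03, -1]]}}

```text
time: 26.25
eef_pos: [498.9, 206.5, 142.3]
ee_rot: [-3.139, 0.001, 1.757]
ft_force: [0.8, 0.2, -1.1]
gripper_width: 0.716
gripper_force: 49.5
```

Request:
{"name": "carry_out", "arguments": {"series": [[0.035, 0.23, 0, 0, 0, 0.01, -1], [0.07, 0.47, 0, 0, 0, 0.02, -1], [0.105, 0.7, 0, 0, 0, 0.03, -1], [0.141, 0.927, 0, 0, 0, 0.03, -1], [0.141, 0.927, 0, 0, 0, 0.03, -1]]}}

```text
time: 26.88
eef_pos: [527.0, 393.5, 140.9]
ee_rot: [-3.139, 0.0, 1.949]
ft_force: [0.4, -0.3, -1.5]
gripper_width: 0.715
gripper_force: 49.6
```

Request:
{"name": "carry_out", "arguments": {"series": [[0, 0, -0.2, 0, 0, 0, -1], [0, 0, -0.4, 0, 0, 0, -1], [0, 0, -0.48, 0, 0, 0, -1], [0, 0, -0.48, 0, 0, 0, -1]]}}

```text
time: 27.38
eef_pos: [527.0, 389.3, 46.2]
ee_rot: [-3.138, 0.001, 1.944]
ft_force: [-0.2, -0.7, -1.1]
gripper_width: 0.715
gripper_force: 49.6
```

```bash
python3 -c "
from h import *
a=optics.capture('side');b=optics.capture('top')
s=env.get_state();print(s['time'],s['eef_pos'],s['ee_rot'],s['gripper_width'],s['gripper_force'])
for c in ('side','top'):
  print(find('hex_box_mid',s['eef_pos'],s['eef_pos'][2]-25,w0s=(.372,),cams=(c,)),find('square_box_mid',(666,-7),58,w0s=(.2,),cams=(c,)),find('oblong_tray',(664,-8),0,w0s=(.86,),cams=(c,)))
u=proj('side',[528,391,20])[0].astype(int);a=a[u[1]-50:u[1]+50,u[0]-50:u[0]+50]
u=proj('top',[528,391,20])[0].astype(int);b=b[u[1]-50:u[1]+50,u[0]-50:u[0]+50]
cv2.imwrite('pics/p6.png',np.hstack([cv2.resize(a,(400,400)),cv2.resize(b,(400,400))]))"
```

```text
27.475 [529.00455368 391.06677837  49.2661414 ] [ 3.13959238e+00 -4.34207968e-04  1.94418660e+00] 0.7180739469226631 49.59981858730316
(array([5.25150e+02, 3.77988e+02, 7.23000e-01, 1.74000e-01]), ['side']) (array([ 6.67114e+02, -3.29500e+00,  6.10000e-02,  6.70000e-02]), ['side']) (None, [])
(array([5.33532e+02, 3.78595e+02, 7.11000e-01, 4.73000e-01]), ['top']) (array([ 6.68181e+02, -5.97100e+00,  1.91000e-01,  5.90000e-02]), ['top']) (array([662.169,  -7.357,   0.913,   0.728]), ['top'])
```

View pics/p6.png

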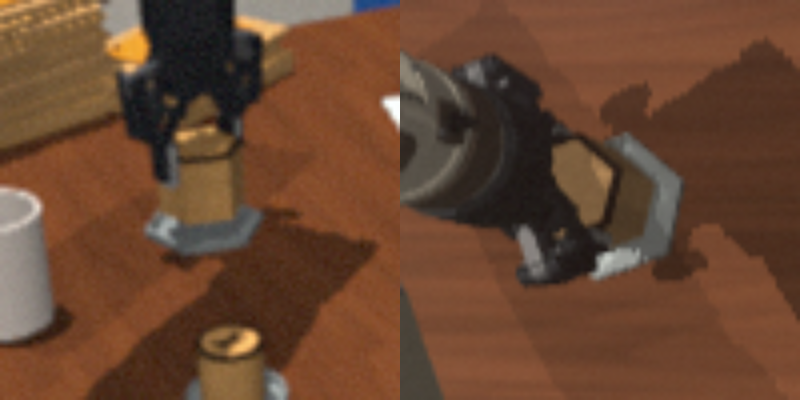

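Request:
{"name": "carry_out", "arguments": {"series": [[0, 0, -0.04, 0, 0, 0, -1], [0, 0, -0.08, 0, 0, 0, -1], [0, 0, -0.107, 0, 0, 0, -1], [0, 0, -0.107, 0, 0, 0, -1]]}}

```text
time: 28.28
eef_pos: [527.6, 390.6, 27.1]
ee_rot: [-3.141, 0.0, 1.945]
ft_force: [-1.3, -1.8, 5.2]
gripper_width: 0.72
gripper_force: 50.5
```

Light contact at the expected height; release, rise, and go clear.

Request:
{"name": "carry_out", "arguments": {"series": [[0, 0, 0, 0, 0, 0, 1], [0, 0, 0, 0, 0, 0, 1], [0, 0, 0, 0, 0, 0, 1], [0, 0, 0, 0, 0, 0, 1]]}}

```text
time: 28.78
eef_pos: [528.1, 390.9, 26.3]
ee_rot: [-3.141, 0.0, 1.945]
ft_force: [-0.5, -0.0, 0.3]
gripper_width: 1.0
gripper_force: 0.0
```

Request:
{"name": "carry_out", "arguments": {"series": [[0, 0, 0.1, 0, 0, 0, 1], [0, 0, 0.4, 0, 0, 0, 1], [0, 0, 0.8, 0, 0, 0, 1], [0, 0, 0.8, 0, 0, 0, 1]]}}

```text
time: 29.28
eef_pos: [530.2, 392.5, 192.6]
ee_rot: [3.132, -0.003, 1.945]
ft_force: [0.5, -0.2, 0.9]
gripper_width: 0.999
gripper_force: 0.0
```

Request:
{"name": "carry_out", "arguments": {"series": [[-0.8, 0.3, 0, 0, 0, 0, 1], [-0.8, 0.3, 0, 0, 0, 0, 1], [-0.8, 0.3, 0, 0, 0, 0, 1], [-0.8, 0.3, 0, 0, 0, 0, 1], [-0.8, 0.3, 0, 0, 0, 0, 1]]}}

```text
time: 29.9
eef_pos: [368.5, 451.0, 186.7]
ee_rot: [3.141, 0.0, 1.945]
ft_force: [0.9, 0.1, 0.7]
gripper_width: 1.001
gripper_force: 0.0
```

Request:
{"name": "carry_out", "arguments": {"series": [[-0.8, 0.3, 0, 0, 0, 0, 1], [-0.8, 0.3, 0, 0, 0, 0, 1], [-0.8, 0.3, 0, 0, 0, 0, 1], [-0.8, 0.3, 0, 0, 0, 0, 1], [-0.8, 0.3, 0, 0, 0, 0, 1]]}}

```text
time: 30.52
eef_pos: [209.5, 510.8, 186.4]
ee_rot: [3.141, 0.0, 1.943]
ft_force: [0.9, -0.8, -0.5]
gripper_width: 0.995
gripper_force: 0.0
```

```bash
python3 -c "
from h import *
a=optics.capture('side');b=optics.capture('top')
s=env.get_state();print(s['time'],s['eef_pos'],s['ft_force'])
r=find('square_box_mid',(666,-7),58,w0s=(.2,));print(r)
print(find('oblong_box_mid',(666,-8),2,('square_box_mid',*r[0][:3],58),(.86,)))
print(find('hex_box_mid',(528,391),2,w0s=(.37,)),find('round_box_mid',(448,124),2))
cv2.imwrite('pics/end.png',np.hstack([cv2.resize(a[120:260,200:340],(400,400)),cv2.resize(b[90:310,80:300],(400,400))]))"
```

```text
30.625 [209.96590971 510.46367845 186.36956802] [ 0.27064437 -0.50936753 -0.51726249]
(array([ 6.67371e+02, -5.30400e+00,  2.25000e-01,  6.80000e-02]), ['side', 'top'])
(array([ 6.66856e+02, -4.60500e+00,  8.58000e-01,  8.20000e-02]), ['side', 'top'])
(array([5.29665e+02, 3.90779e+02, 3.48000e-01, 7.70000e-02]), ['side', 'top']) (array([4.47932e+02, 1.26732e+02, 1.47000e-01, 9.80000e-02]), ['side', 'top'])
```

View pics/end.png

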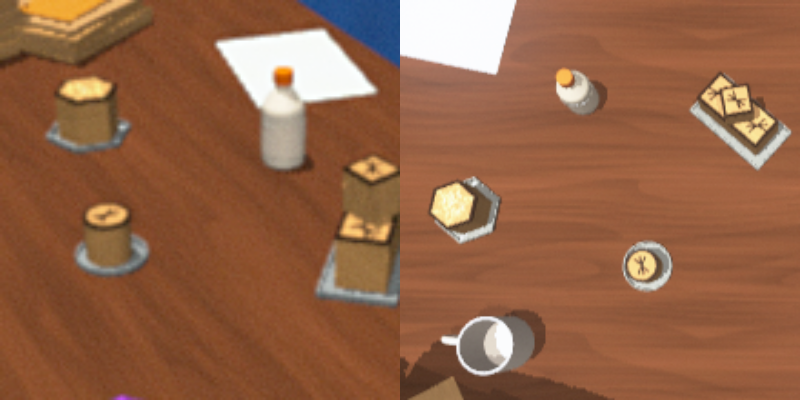

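All four boxes stand upright in place, each within a few mm of its target: hex in its tray at crop (87,110), round at (108,235), and square on oblong at the right.

```bash
python3 -c "
from station import env
print(env.sign_off())"
```

```text
the job is handed in; nothing more can be done
None
```

The job is handed in at about 31 s: by the final camera check all four boxes stand upright, each within about 5 mm of its target, with the arm clear; sign-off returned no verdict.

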